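# Pack the sharpening chest and shut its lid

### The arm

A 6-joint arm with a two-finger parallel gripper is mounted at the origin on the work surface. World frame = base frame: x ahead of the robot, y to its left, z up, the work surface at z = 0. Lengths are in m, angles in rad, forces in N, time in s.
With the tool pointing down it reaches from about 0.375 to 0.9 m from the base axis. Payload 3.1 kg.
Tool frame: the origin (TCP) lies between the finger pads; the fingertips stand 8 mm ahead of it and the grasp point (between the pads) lies 11 mm behind it; z points along the fingers, y is the line along which they close (so a half turn about z gives the same grasp; the last joint's range is limited). The gripper opens to 87 mm and grips with 3 to 60 N. Pads are 19 mm wide; open, the fingers measure 117 mm over their backs; the gripper's body (75 mm by 190 mm) begins 51 mm behind the grasp point.
Start: joints at [0.986, 0.527, 1.433, -0, 1.181, -0.178], TCP at [0.247, 0.574, 0.231] pointing down, gripper open.
Joint ranges: [-3.08, 3.08], [-0.75, 2.2], [0.22, 2.44], [-1.43, 4.57], [0, 2.65], [-2.85, 2.85]. Speed limits (rad/s): [2.79, 2.79, 3.14, 3.14, 3.14, 3.14].

### API

Orientations are given as a unit quaternion [x, y, z, w].
In Python, from rig import robot, vision, job gives the robot as it stands.
- The arm moves only by the shell command python3 -m handwheel 'ROWS' [OPENING] [FORCE]. ROWS is JSON, a list of rows, each a list of 4 numbers: the shift along the tool's x, y, z as a fraction of full scale, then the turn about the tool's z as a fraction of full scale. A call has 1 to 20 rows; each row is the pose to reach, as a shift and turn from the pose commanded when the call began, along the tool's axes at that moment, turning the shorter way round; what a row does not reach only later rows make up. Full scale, the value 1, is 300 mm for a shift and 2 pi rad for a turn. A row lasts 1/12 s, in which the tool goes at most 41.7 mm and 7.16 degrees, less where a joint would pass 70% of its speed; a pose out of reach is approached as far as the arm can. A call with a number of a shift or a turn outside -1 to 1 is refused whole. A call with a gripper value outside its range is refused whole. OPENING is the opening in per cent of the stroke, from 0 (shut) to 100 (fully open), set as the call begins (- or left out, the last holds). The fingers move at their own pace and stop on an object; FORCE is the grip in N (left out, the last holds). Time passes only in rows, so rows that repeat a pose let the fingers close. It gives the time, the measured TCP pose, the force, the opening and the grip force at its end, in the units of the state.
- robot.get_obs(): the state, without advancing time (a new reading comes with each control period).
- vision.camera(name): name is "side" or "top" or "wrist"; returns a dict with "frame" (420x560x3 uint8, red, green, blue), "K" (3x3 intrinsics, pixels), "k1" (the pictures are not rectified: a ray, as slopes to the right and down, at radius r is drawn at 1 + k1 r^2 times it, then the intrinsics apply), "cam_to_world" (4x4, takes a point from camera to world coordinates); the wrist camera has in their place "hand_eye" (4x4, takes a point from camera to tool coordinates, whose origin is the TCP and whose axes are the flange's). Camera axes: x right, y down, z forward; pixel columns grow to the right and rows downward; lengths in m; the calibration is good to about 2 mm. A picture is of the moment at which its call begins: read the wrist's pose just before it. There is no depth.
- job.hand_in(): hands the job in; it is judged then, once.
Trained networks look in the newest picture that a camera, given by its name, has taken for a name from the list of things; names that differ only in an ending like _2 or _b are one class to them, and where a whole thing is asked for, a point or a joint stands for the part that bears it (a point fixed in the world has none). Each returns a list of dicts, best first, with "conf" (0 to 1); they miss things now and then, are a little off and sometimes report something else, mostly with a low value. They report only what shows in the picture. A call takes as long as a camera call. They do not tell look-alikes from the thing itself.
- vision.look_for(camera, label): "point" ([row, column] in pixels, amid what is visible of it).
- vision.outline_of(camera, label): "mask" (420x560 bool, what is visible of it) and "point" ([row, column] in pixels, amid what is visible of it).
The state is a dict: "time": time; "q": joint angles; "joint_velocities": joint speeds; "joint_torque": joint torques, N m; "position": TCP position; "tool_rot": TCP orientation; "ft_force": force on the tool from outside, world axes, zero at the start; "moment": the same for the moment, N m; "grip_width": finger opening in m; "grip_force": force on a finger pad.
Only numpy, scipy, OpenCV 4.12 (cv2) and the standard library are available. Lean on these libraries where they do the work, as an engineer would, in place of code of your own. Each camera call takes 0.05 s, during which the arm holds its last target. There are 200 camera calls.

### The job

Pack the block plane and the bare oilstone into the open sharpening chest, together with the stone case that is already in it: the plane standing on its sole, the oilstone lying flat, nothing above the rim. Set them down without dropping them, then lower the lid gently until it is fully shut. The case stays in the chest; leave the other things on the bench alone.

Things in the scene. Friction and masses are not known exactly. Their poses are not given: they have to be found in the camera images.
- box: Sharpening chest of pale wood, fixed to the bench: 260 mm (x) by 240 mm (y) by 80 mm high, walls and floor 12 mm thick, 68 mm deep inside. Origin at the centre of its underside, z up. The lid is hinged on the top of its -y wall; along that wall runs a narrow till with a file in it, walled off by a partition from y = -74 to -66 mm, its top 60 mm above the bench. The rest, the well, is open.
- well (a point): Centre of the floor of the well, 12 mm above the bench, at y = +21 mm in the chest's frame; same axes as the chest. The well is 236 mm along x and 174 mm along y (y = -87 to +87 mm from this point), and the stone case lies along its +y side.
- lid (a joint): Opening angle of the lid, rad: 0 shut, stop at 2.05; at the start it leans back a little past upright. Stiff hinges hold it at any angle; some 4 N at the free edge moves it. A flat board 260 mm along the hinge, 250 mm from hinge to free edge, 14 mm thick, 0.42 kg; shut, its underside lies on the rim, its top is 94 mm above the bench, and it overhangs the +y wall by 10 mm.
- lid_hinge (a point): Middle of the lid's hinge line: at y = -120 mm, z = 80 mm in the chest's frame; its x axis is the hinge line. The lid's underside passes through this line.
- lid_front (a point): Middle of the lid's free edge, on the outer (upper when shut) face, 250 mm from the hinge line; moves with the lid; x along the edge, y away from the hinge, z out of the outer face.
- case_top (a point): Centre of the flat top of the closed dark wooden oilstone case, 222 mm (x) by 66 mm (y) by 38 mm high, 0.8 kg, loose; it already lies lengthwise in the chest along the +y wall. A thing up to 30 mm thick can lie on it under the lid.
- stone_mid (a point): Centre of the bare oilstone, a plain grey bar 200 mm (x) by 50 mm (y) by 25 mm high lying flat on the bench, 0.4 to 0.7 kg.
- plane_mid (a point): Half-way up the middle of the metal block plane, 160 mm (x, toe with brass knob at +x) by 48 mm (y) by 52 mm high, standing on its sole on the bench, 26 mm below this point; 0.5 to 0.8 kg. Its flat parallel sides are 48 mm apart and 32 mm high over the middle 100 mm of its length.
- stone: The oilstone itself; origin at the centre of its underside, axes as stone_mid.
- plane: The block plane itself; origin at the centre of its sole, axes as plane_mid.
- tin: Bystander: finish tin, 74 mm across and 85 mm high, origin under its centre.
- bowl: Bystander: steel bowl, 170 mm across and 60 mm high, origin under its centre.
- offcut: Bystander: wooden offcut with one sloping end, about 190 by 45 by 40 mm, origin under its middle.
- brush: Bystander: flat paintbrush, about 195 mm long and 18 mm high, lying on the bench, origin under the ferrule's handle end.
- case: The closed oilstone case itself; origin at the centre of its underside, axes as case_top.
Mind the look-alikes: they are no part of the job. What is meant by the plane is not pink, and is the smaller of those in its own colour.

How it is judged:
By the outcome, as a careful person would: the job done as asked, in the order asked, and still so for the second after the job is handed in, with the robot touching nothing.
It also fails if it takes over 69 s, if anything falls off the work surface, if the arm or the gripper's body presses on something with over 40 N, if the wrist force passes 120 N, or if a joint passes its speed limit or range.

## Working session

There is one attempt and no reset: what is moved stays moved. The work goes in short steps, Python scripts to look and compute and a shell command to move; the robot and the scene stay as the last step left them, time stands still between calls to the robot, and variables do not carry over. Pictures are saved under pics/ and viewed, at most 12 in all, crops included, and the job is handed in when it is done.

```bash
ls; mkdir -p pics; cat > h.py <<'E'
import numpy as np, cv2
from rig import robot, vision, job
from scipy.spatial.transform import Rotation as R
def cam(n):
    o=robot.get_obs(); c=vision.camera(n)
    if 'hand_eye' in c:
        T=np.eye(4);T[:3,:3]=R.from_quat(o['tool_rot']).as_matrix();T[:3,3]=o['position'];c['cam_to_world']=T@c['hand_eye']
    return c
def save(c,n): cv2.imwrite('pics/'+n+'.png',c['frame'][:,:,::-1])
def ray(c,uv):
    K=c['K'];uv=np.atleast_2d(np.float64(uv))
    d=cv2.undistortPoints(uv.reshape(-1,1,2),K,np.array([c['k1'],0,0,0.])).reshape(-1,2)
    T=c['cam_to_world'];return T[:3,3],np.c_[d,np.ones(len(d))]@T[:3,:3].T
def atz(c,uv,z):
    o,d=ray(c,uv);return o+d*((z-o[2])/d[:,2])[:,None]
def proj(c,P):
    T=np.linalg.inv(c['cam_to_world']);P=np.atleast_2d(P)
    return cv2.projectPoints(P,cv2.Rodrigues(T[:3,:3])[0],T[:3,3],c['K'],np.array([c['k1'],0,0,0.]))[0].reshape(-1,2)
E
python3 - <<'E'
from h import *
for n in ['top','side']:
    c=cam(n);save(c,n+'0')
    print(n,c['cam_to_world'].round(3).tolist(),c['K'].round(1).tolist(),c['k1'])
    for l in ['box','plane','stone','case','lid','tin','bowl','offcut','brush']:
        print(l,[(np.round(r['point']).tolist(),round(r['conf'],2)) for r in vision.look_for(n,l)])
E
```

```text
pics
top [[0.006, -0.984, 0.177, 0.225], [-1.0, -0.007, -0.007, -0.008], [0.008, -0.177, -0.984, 1.763], [0.0, 0.0, 0.0, 1.0]] [[482.1, 0.0, 278.5], [0.0, 482.1, 206.5], [0.0, 0.0, 1.0]] 0.04575235232746413
box [([209.0, 338.0], 0.64), ([192.0, 176.0], 0.52), ([141.0, 311.0], 0.31)]
plane [([228.0, 208.0], 0.94), ([287.0, 201.0], 0.85), ([254.0, 141.0], 0.77)]
stone [([196.0, 177.0], 0.69)]
case [([208.0, 294.0], 0.6)]
lid [([212.0, 364.0], 0.57)]
tin [([140.0, 308.0], 0.96)]
bowl [([146.0, 262.0], 0.66)]
offcut []
brush [([157.0, 194.0], 0.74), ([195.0, 174.0], 0.16)]
side [[0.971, 0.189, -0.144, 0.669], [0.237, -0.728, 0.643, -0.8], [0.017, -0.659, -0.752, 0.985], [0.0, 0.0, 0.0, 1.0]] [[392.0, 0.0, 277.3], [0.0, 392.0, 204.2], [0.0, 0.0, 1.0]] -0.03199539943110142
box [([250.0, 261.0], 0.89)]
plane [([162.0, 283.0], 0.71), ([116.0, 276.0], 0.64), ([144.0, 232.0], 0.56)]
stone [([147.0, 320.0], 0.93)]
case [([229.0, 284.0], 0.89)]
lid [([252.0, 253.0], 0.86), ([251.0, 263.0], 0.24)]
tin [([258.0, 362.0], 0.57)]
bowl [([210.0, 362.0], 0.82)]
offcut [([365.0, 249.0], 0.87), ([248.0, 265.0], 0.36)]
brush [([164.0, 360.0], 0.69), ([159.0, 280.0], 0.47)]
```

View pics/top0.png

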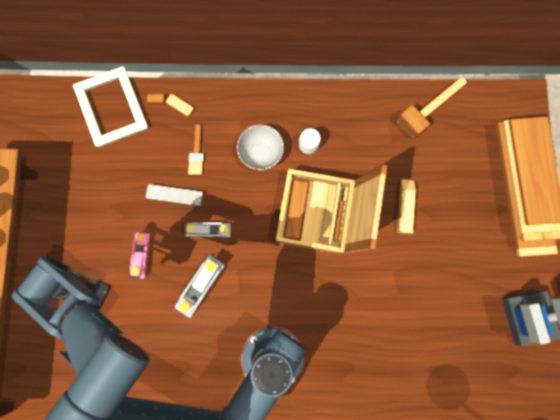

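View pics/side0.png

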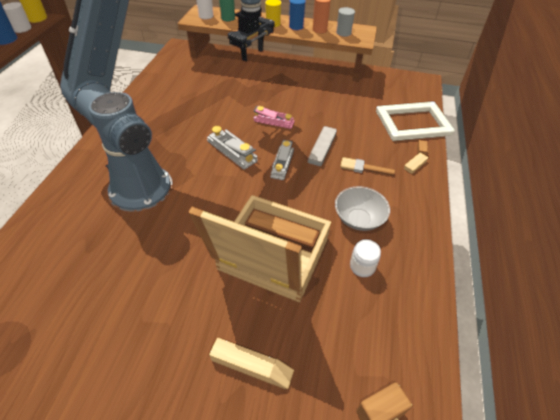

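The top view shows the small grey plane at (row 229, col 208), a larger light-grey one at (287, 201), a pink one at (254, 141), the oilstone at (195, 175) and the chest around (210, 320). In the chest, the case is on the left (+y) and the lid on the right. Next I fit poses.

```bash
cat >> h.py <<'E'
def boxpts(p,L,W,z0,z1):
    x,y,a=p;c,s=np.cos(a),np.sin(a)
    return np.array([[x+c*u-s*v,y+s*u+c*v,z] for u in(-L/2,L/2) for v in(-W/2,W/2) for z in(z0,z1)])
def hullmask(c,P):
    m=np.zeros((1680,2240),np.uint8);h=cv2.convexHull(np.float32(proj(c,P)*4+1.5));cv2.fillConvexPoly(m,np.int32(h.round()),1);return m.astype(bool)
def fit(obs,p0,L,W,z0,z1):
    from scipy.optimize import minimize
    big=[(c,cv2.resize(m.astype(np.float32),(2240,1680),interpolation=cv2.INTER_LINEAR)>.5) for c,m in obs]
    def f(p):
        e=0
        for c,m in big:
            h=hullmask(c,boxpts(p,L,W,z0,z1));e+=1-(h&m).sum()/max(1,(h|m).sum())
        return e/len(big)
    r=minimize(f,p0,method='Nelder-Mead',options=dict(initial_simplex=[p0]+[np.add(p0,d) for d in ((.015,0,0),(0,.015,0),(0,0,.15))],maxfev=120))
    return r.x,r.fun
E
python3 - <<'E'
from h import *
C={n:cam(n) for n in('top','side')}
def near(n,l,xy,z):
    best=None
    for r in vision.outline_of(n,l):
        p=atz(C[n],r['point'][::-1],z)[0,:2]
        if best is None or np.hypot(*(p-xy))<best[0]: best=(np.hypot(*(p-xy)),r,p)
    return best
t=C['top']
for l,px,dim in (('stone',(175,195),(.2,.05,0,.025)),('plane',(208,229),(.16,.048,0,.04))):
    xy=atz(t,px,.02)[0,:2]
    obs=[]
    for n in C:
        b=near(n,l,xy,.02);print(l,n,b and (b[0].round(3),b[1]['conf'],b[2].round(3)))
        if b and b[0]<.04: obs.append((C[n],b[1]['mask']))
    for sub in ([obs] + [[o] for o in obs]):
        for a0 in (1.57,):
            x,e=fit(sub,[*xy,a0],*dim);print(l,x.round(4),round(e,3))
for n,(u0,v0,u1,v1) in dict(top=(265,155,405,260),side=(185,185,345,305)).items():
    cv2.imwrite(f'pics/{n}_crop.png',cv2.resize(C[n]['frame'][v0:v1,u0:u1,::-1],None,fx=5,fy=5,interpolation=cv2.INTER_CUBIC))
E
```

```text
stone top (np.float64(0.004), 0.57, array([0.579, 0.365]))
stone side (np.float64(0.023), 0.57, array([0.559, 0.349]))
stone [0.579  0.3632 1.4387] 0.057
stone [0.5797 0.3634 1.4325] 0.05
stone [0.578  0.364  1.4454] 0.054
plane top (np.float64(0.009), 0.63, array([0.456, 0.245]))
plane side (np.float64(0.011), 0.75, array([0.443, 0.234]))
plane [0.4525 0.2392 1.5787] 0.097
plane [0.4529 0.2366 1.5758] 0.059
plane [0.4524 0.243  1.5872] 0.125
```

View pics/top_crop.png

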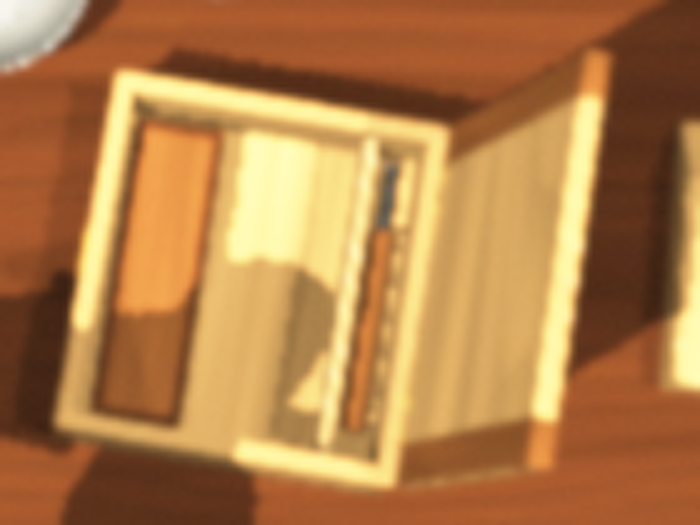

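View pics/side_crop.png

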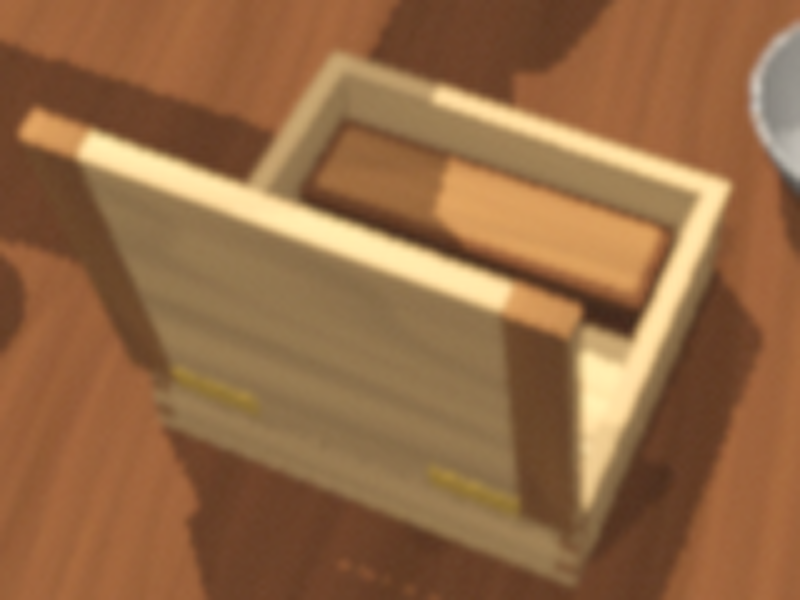

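The top crop shows the rim corners at (118,72), (450,128), (390,488) and (58,430). The case top runs (143,122), (218,130), (178,422), (97,412), about level with the +y wall. The lid edge is at the right. The side crop shows the far rim corners at (338,55) and (730,185).

```bash
cat > m.py <<'E'
from h import *
from scipy.optimize import least_squares
t=cam('top');s=cam('side')
f=lambda P,u0,v0:(np.float64(P)+.5)/5-.5+[u0,v0]
rim=f([(118,72),(450,128),(390,488),(58,430)],265,155)
srim=f([(730,185),(338,55)],185,185)
case=f([(143,122),(218,130),(178,422),(97,412)],265,155)
def corners(p,L,W,z):
    x,y,a=p;c,q=np.cos(a),np.sin(a)
    return np.array([[x+c*u-q*v,y+q*u+c*v,z] for u,v in((L/2,W/2),(L/2,-W/2),(-L/2,-W/2),(-L/2,W/2))])
r=least_squares(lambda p:np.r_[(proj(t,corners(p,.26,.24,.08))-rim).ravel(),(proj(s,corners(p,.26,.24,.08)[[0,3]])-srim).ravel()],[.55,-.1,0])
print('box',r.x.round(4),r.fun.reshape(-1,2).round(1).tolist())
b=r.x
rc=least_squares(lambda p:(proj(t,corners(p,.222,.066,.05))-case).ravel(),b)
print('case',rc.x.round(4),rc.fun.round(1))
M=lambda a:np.array([[np.cos(a),-np.sin(a)],[np.sin(a),np.cos(a)]])
print('case in box',M(b[2]).T@(rc.x[:2]-b[:2]),rc.x[2]-b[2])
# lid free edge corners, outer edge in side image/top image
lt=f([(610,55),(552,468)],265,155)   # outer face corner, +x and -x (top)
ls=f([(575,345),(20,135)],185,185)
def lid(th):
    e=[]
    for sx in(.13,-.13):
        P=[]
        # outer face: offset 14mm along normal
        y=-.12+.25*np.cos(th)-.014*np.sin(th);z=.08+.25*np.sin(th)+.014*np.cos(th)
        P=[*(b[:2]+M(b[2])@[sx,y]),z];e.append(P)
    return np.array(e)
for th in (1.6,1.7,1.75,1.8,1.85,1.9,2.0):
    print(th,(proj(t,lid(th))-lt).round(1).tolist(),(proj(s,lid(th))-ls).round(1).tolist(),lid(th).mean(0).round(3))
E
python3 m.py
```

```text
box [ 0.5167 -0.1502 -0.17  ] [[0.1, -0.0], [-0.3, 0.3], [0.7, -0.2], [-0.6, -0.7], [-0.0, 0.2], [-0.6, -0.4]]
case [ 0.5262 -0.0845 -0.1428] [-1.4 -1.4  1.5 -0.4  1.   1.2 -1.1  0.5]
case in box [-0.00181867  0.06641078] 0.027227587144304094
1.6 [[-12.2, -2.7], [-12.9, -2.0]] [[5.8, -17.1], [8.5, -13.4]] [ 0.493 -0.289  0.329]
1.7 [[-4.4, -1.0], [-4.8, -0.4]] [[1.3, -7.2], [2.9, -4.8]] [ 0.489 -0.314  0.326]
1.75 [[-0.6, -0.1], [-0.9, 0.4]] [[-0.9, -2.0], [0.1, -0.2]] [ 0.487 -0.326  0.324]
1.8 [[3.0, 0.8], [2.9, 1.2]] [[-3.2, 3.5], [-2.6, 4.6]] [ 0.485 -0.338  0.32 ]
1.85 [[6.6, 1.8], [6.6, 2.0]] [[-5.5, 9.1], [-5.3, 9.6]] [ 0.483 -0.35   0.316]
1.9 [[10.0, 2.8], [10.1, 2.8]] [[-7.8, 14.8], [-7.9, 14.7]] [ 0.481 -0.361  0.312]
2.0 [[16.4, 4.9], [16.8, 4.5]] [[-12.3, 26.6], [-12.8, 25.3]] [ 0.477 -0.384  0.301]
```

```bash
cat > go.py <<'E'
import sys
from h import *
def plan(x,y,z,line,ref=None):
    """row values to bring TCP to x,y,z with tool-y line at angle 'line' (mod pi)"""
    o=robot.get_obs();Rm=R.from_quat(o['tool_rot']).as_matrix()
    d=Rm.T@(np.array([x,y,z])-o['position'])
    psi=np.arctan2(Rm[1,1],Rm[0,1]);dpsi=(line-psi+np.pi/2)%np.pi-np.pi/2
    turn=-dpsi  # tool z down
    dq1=np.arctan2(y,x)-np.arctan2(*o['position'][1::-1])
    print('row',(d/.3).round(4).tolist(),round(turn/2/np.pi,4),'| rows lin %.1f rot %.1f'%(np.linalg.norm(d)/.0417,abs(np.degrees(turn))/7.16),
     '| q6 %.2f -> ~%.2f'%(o['q'][5],o['q'][5]+turn+dq1),'tilt',Rm[:,2].round(3),'t',round(o['time'],2))
if __name__=='__main__': plan(*[float(a) for a in sys.argv[1:5]])
E
python3 go.py 0.4525 0.239 0.22 0.01; python3 - <<'E'
from h import *
print(robot.get_obs()['tool_rot'],vision.camera('wrist')['hand_eye'].round(3).tolist())
E
```

```text
row [-1.0701, -0.7548, 0.0352] 0.1837 | rows lin 9.4 rot 9.2 | q6 -0.18 -> ~0.30 tilt [ 0. -0. -1.] t 1.4
[ 2.01992500e-01  9.79387068e-01 -2.05813412e-05  1.20002534e-05] [[-0.0, -0.967, -0.253, 0.07], [1.0, -0.001, 0.001, -0.001], [-0.001, -0.253, 0.967, -0.155], [0.0, 0.0, 0.0, 1.0]]
```

```bash
python3 -m handwheel '[[-1,-0.705,0.1,0.1837],[-1,-0.705,0.1,0.1837],[-1,-0.705,0.1,0.1837],[-1,-0.705,0.1,0.1837],[-1,-0.705,0.1,0.1837],[-1,-0.705,0.1,0.1837],[-1,-0.705,0.1,0.1837],[-1,-0.705,0.1,0.1837],[-1,-0.705,0.1,0.1837],[-1,-0.705,0.1,0.1837],[-1,-0.705,0.1,0.1837]]' 100 30
python3 - <<'E'
from h import *
c=cam('wrist');save(c,'w1')
for r in vision.outline_of('wrist','plane'):
    p=atz(c,r['point'][::-1],.02)[0];print(r['conf'],r['point'],p.round(3))
    if np.hypot(*(p[:2]-[.4525,.239]))<.05:
        print(fit([(c,r['mask'])],[.4525,.239,1.58],.16,.048,0,.04))
        print(fit([(c,r['mask'])],[.4525,.239,1.58],.16,.048,0,.03))
E
python3 go.py 0.4525 0.239 0.1 0.01
```

```text
time: 2.37
position: [0.4405, 0.2592, 0.2005]
tool_rot: [0.705, 0.709, 0.0, 0.0]
ft_force: [0.1, -0.5, -0.4]
grip_width: 0.0867
grip_force: 0.0
0.71 [202.9, 287.9] [0.452 0.252 0.02 ]
(array([0.45019666, 0.24037247, 1.56720835]), np.float64(0.1642892052049606))
(array([0.44993609, 0.24012897, 1.56707557]), np.float64(0.13298153034300797))
0.68 [199.2, 86.0] [0.249 0.255 0.02 ]
row [-0.074, 0.0443, 0.3353] 0.0 | rows lin 2.5 rot 0.0 | q6 0.31 -> ~0.26 tilt [-0.  0. -1.] t 2.47
```

View pics/w1.png

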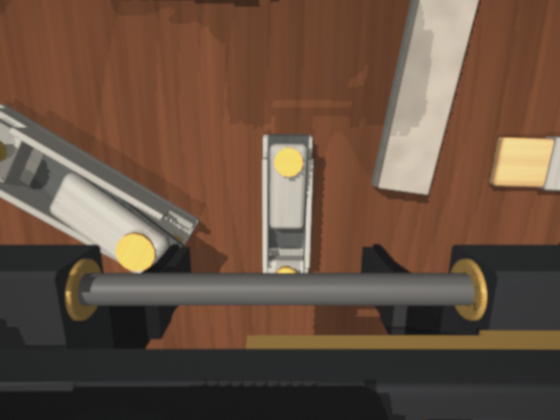

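The wrist view shows the small grey plane between the fingers. Its sides are at cols 263 and 313, its far end is at row 135, and the stone is to the right.

```bash
python3 - <<'E'
from h import *
c=cam('wrist')
print(atz(c,[(263,150),(313,150),(263,230),(309,230),(263,135),(313,135)],.032).round(4).tolist())
print(atz(c,[(263,135),(313,135)],.015).round(4).tolist())
E
python3 go.py 0.452 0.239 0.014 0.0
```

```text
[[0.4257, 0.3071, 0.032], [0.4725, 0.3075, 0.032], [0.4258, 0.2288, 0.032], [0.4714, 0.2293, 0.032], [0.4257, 0.3207, 0.032], [0.4719, 0.3212, 0.032]]
[[0.4251, 0.3203, 0.015], [0.4738, 0.3207, 0.015]]
row [-0.0757, 0.0437, 0.6221] 0.0018 | rows lin 4.5 rot 0.1 | q6 0.31 -> ~0.27 tilt [-0.  0. -1.] t 2.52
```

```bash
python3 -m handwheel '[[-0.076,0.034,0.2,0],[-0.076,0.034,0.2,0],[-0.076,0.034,0.3,0],[-0.076,0.034,0.4,0],[-0.076,0.034,0.5,0],[-0.076,0.034,0.58,0],[-0.076,0.034,0.622,0],[-0.076,0.034,0.622,0]]'
python3 -m handwheel '[[0,0,0,0],[0,0,0,0],[0,0,0,0],[0,0,0,0],[0,0,0,0],[0,0,0,0]]' 40 45
python3 -m handwheel '[[0,0,0,0],[0,0,0,0],[0,0,-0.1,0],[0,0,-0.2,0],[0,0,-0.3,0],[0,0,-0.4,0],[0,0,-0.4,0]]'; python3 go.py 0.52 0 0.16 1.40
```

```text
time: 3.18
position: [0.4471, 0.2392, 0.0114]
tool_rot: [0.702, 0.712, -0.002, -0.001]
ft_force: [-0.0, 0.4, -0.3]
grip_width: 0.0866
grip_force: 0.0
time: 3.68
position: [0.4499, 0.2385, 0.0147]
tool_rot: [0.704, 0.711, 0.001, 0.0]
ft_force: [0.2, 0.2, -0.0]
grip_width: 0.055
grip_force: 0.0
time: 4.27
position: [0.4516, 0.239, 0.1377]
tool_rot: [0.704, 0.711, 0.003, 0.002]
ft_force: [2.1, 0.6, -7.7]
grip_width: 0.0476
grip_force: 45.0
row [-0.7989, 0.2208, -0.0742] -0.2212 | rows lin 6.0 rot 11.1 | q6 0.26 -> ~-1.62 tilt [ 0.007  0.002 -1.   ] t 4.27
```

```bash
python3 go.py 0.514 -0.166 0.165 1.40;  python3 -m handwheel '[[-0.1,0.02,-0.09,-0.0199],[-0.2,0.05,-0.09,-0.04],[-0.3,0.08,-0.09,-0.06],[-0.4,0.1,-0.09,-0.08],[-0.5,0.12,-0.09,-0.1],[-0.6,0.15,-0.09,-0.12],[-0.7,0.17,-0.09,-0.14],[-0.8,0.2,-0.09,-0.16],[-0.9,0.21,-0.09,-0.18],[-1,0.21,-0.09,-0.2],[-1,0.21,-0.09,-0.2212],[-1,0.21,-0.09,-0.2212],[-1,0.21,-0.09,-0.2212]]'; python3 go.py 0.514 -0.166 0.165 1.40
```

```text
row [-1.352, 0.1955, -0.0922] -0.2212 | rows lin 9.8 rot 11.1 | q6 0.26 -> ~-1.93 tilt [ 0.007  0.002 -1.   ] t 4.27
time: 5.35
position: [0.5132, -0.0612, 0.1585]
tool_rot: [0.086, 0.996, 0.001, -0.003]
ft_force: [-0.2, 0.2, -7.7]
grip_width: 0.0479
grip_force: 44.9
row [-0.0624, -0.3436, -0.0226] -0.0003 | rows lin 2.5 rot 0.0 | q6 -1.73 -> ~-1.93 tilt [-0.006  0.002 -1.   ] t 5.35
```

```bash
python3 -m handwheel '[[-0.02,-0.1,-0.02,0],[-0.04,-0.2,-0.02,0],[-0.06,-0.3,-0.02,0],[-0.06,-0.344,-0.02,0],[-0.06,-0.344,-0.02,0],[-0.06,-0.344,-0.02,0],[-0.06,-0.344,-0.02,0]]'; python3 - <<'E'
from h import *
c=cam('wrist');save(c,'w2');o=robot.get_obs();print(o['position'],o['tool_rot'])
M=lambda a:np.array([[np.cos(a),-np.sin(a)],[np.sin(a),np.cos(a)]])
b=np.array([.5167,-.1502])
def q(x,y,z): return proj(c,[[*(b+M(-.17)@[x,y]),z]])[0].round().tolist()
print('rim inner',[q(sx*.118,y,.08) for sx in(1,-1) for y in(-.108,.108)],'case',[q(sx*.111-.002,y,.05) for sx in(1,-1) for y in(.033,.099)],'part',[q(sx*.118,-.066,.06) for sx in (1,-1)])
E
```

```text
time: 5.93
position: [0.5142, -0.1641, 0.1657]
tool_rot: [0.086, 0.996, 0.001, -0.002]
ft_force: [-0.2, -0.1, -8.4]
grip_width: 0.0474
grip_force: 44.9
[ 0.51447069 -0.16396113  0.1659682 ] [ 8.52550866e-02  9.96357618e-01  9.59738734e-04 -1.46492668e-03]
rim inner [[161.0, 362.0], [425.0, 362.0], [130.0, 49.0], [464.0, 48.0]] case [[328.0, 331.0], [401.0, 331.0], [339.0, 65.0], [429.0, 64.0]] part [[217.0, 347.0], [201.0, 55.0]]
```

View pics/w2.png

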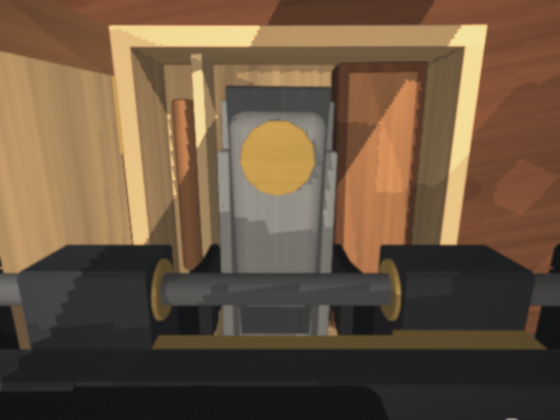

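```bash
python3 -m handwheel '[[0,-0.007,0.05,0],[0,-0.007,0.13,0],[0,-0.007,0.2,0],[0,-0.007,0.27,0],[0,-0.007,0.34,0],[0,-0.007,0.4,0],[0,-0.007,0.435,0],[0,-0.007,0.435,0],[0,-0.007,0.435,0]]'; python3 -m handwheel '[[0,0,0.006,0],[0,0,0.012,0],[0,0,0.018,0],[0,0,0.018,0],[0,0,0.018,0]]'
```

```text
time: 6.73
position: [0.5152, -0.167, 0.0362]
tool_rot: [0.085, 0.996, 0.0, -0.0]
ft_force: [0.5, -0.3, -7.2]
grip_width: 0.0479
grip_force: 44.9
time: 7.15
position: [0.5154, -0.168, 0.0314]
tool_rot: [0.086, 0.996, -0.0, 0.0]
ft_force: [-0.0, -0.1, -7.2]
grip_width: 0.0477
grip_force: 44.9
```

```bash
python3 -m handwheel '[[0,0,0.004,0],[0,0,0.008,0],[0,0,0.01,0],[0,0,0.01,0],[0,0,0.01,0]]';python3 -m handwheel '[[0,0,0.003,0],[0,0,0.006,0],[0,0,0.006,0],[0,0,0.006,0]]'
```

```text
time: 7.57
position: [0.5152, -0.1678, 0.028]
tool_rot: [0.085, 0.996, 0.0, -0.0]
ft_force: [0.1, 0.3, -7.0]
grip_width: 0.0474
grip_force: 44.9
time: 7.9
position: [0.5154, -0.1679, 0.0266]
tool_rot: [0.086, 0.996, -0.0, 0.0]
ft_force: [-0.4, 0.1, -3.3]
grip_width: 0.0473
grip_force: 44.9
```

```bash
python3 -m handwheel '[[0,0,0.002,0],[0,0,0.003,0],[0,0,0.003,0]]';python3 -m handwheel '[[0,0,0,0],[0,0,0,0],[0,0,0,0],[0,0,0,0]]' 64;  python3 -m handwheel '[[0,0,-0.03,0],[0,0,-0.1,0],[0,0,-0.2,0],[0,0,-0.3,0],[0,0,-0.4,0],[0,0,-0.5,0],[0,0,-0.5,0]]'; python3 go.py 0.565 0.33 0.17 -0.132
```

```text
time: 8.15
position: [0.5154, -0.168, 0.0265]
tool_rot: [0.086, 0.996, -0.0, 0.0]
ft_force: [-2.0, -0.4, 5.2]
grip_width: 0.0474
grip_force: 44.9
time: 8.48
position: [0.5157, -0.1681, 0.0255]
tool_rot: [0.085, 0.996, -0.0, 0.001]
ft_force: [0.2, 0.2, -0.3]
grip_width: 0.0551
grip_force: 0.0
time: 9.07
position: [0.5187, -0.1696, 0.1817]
tool_rot: [0.085, 0.996, -0.003, 0.006]
ft_force: [-0.3, -1.2, 1.1]
grip_width: 0.0556
grip_force: 0.0
row [0.1314, 1.6676, 0.0301] 0.2438 | rows lin 12.0 rot 12.3 | q6 -1.92 -> ~0.46 tilt [ 0.011 -0.006 -1.   ] t 9.07
```

```bash
python3 -m handwheel '[[0.01,0.12,0,0.0199],[0.02,0.24,0,0.04],[0.03,0.36,0,0.06],[0.04,0.48,0,0.08],[0.05,0.6,0,0.1],[0.06,0.72,0,0.12],[0.07,0.84,0,0.14],[0.079,1,0,0.16],[0.079,1,0,0.18],[0.079,1,0,0.2]]' 100; python3 go.py 0.579 0.363 0.19 -0.132
```

```text
time: 9.9
position: [0.5427, 0.1356, 0.1753]
tool_rot: [0.627, 0.779, 0.001, -0.0]
ft_force: [-0.2, 0.4, -0.4]
grip_width: 0.087
grip_force: 0.0
row [0.7144, 0.2813, -0.0482] 0.0555 | rows lin 5.5 rot 2.8 | q6 -0.17 -> ~0.49 tilt [ 0.     0.001 -1.   ] t 9.9
```

```bash
python3 -m handwheel '[[0.12,0.05,-0.05,0.0199],[0.24,0.1,-0.05,0.04],[0.36,0.15,-0.05,0.05],[0.48,0.2,-0.05,0.05],[0.6,0.25,-0.05,0.05],[0.7,0.275,-0.05,0.05],[0.7,0.275,-0.05,0.05],[0.7,0.275,-0.05,0.05],[0.7,0.275,-0.05,0.05]]' 100; python3 - <<'E'
from h import *
c=cam('wrist');save(c,'w3')
for r in vision.outline_of('wrist','stone')[:2]:
    p=atz(c,r['point'][::-1],.025)[0];print(r['conf'],r['point'],p.round(3))
print(proj(c,boxpts([.579,.3632,1.4387],.2,.05,0,.025)).round().tolist())
E
python3 go.py 0.579 0.363 0.013 -0.132
```

```text
time: 10.65
position: [0.5773, 0.3541, 0.1898]
tool_rot: [0.74, 0.673, -0.001, 0.0]
ft_force: [0.3, -0.4, -0.2]
grip_width: 0.0872
grip_force: 0.0
0.6 [169.7, 277.1] [0.58  0.382 0.025]
[[297.0, 276.0], [298.0, 286.0], [251.0, 274.0], [250.0, 285.0], [308.0, 81.0], [311.0, 78.0], [255.0, 79.0], [254.0, 76.0]]
row [0.0338, 0.0013, 0.5904] 0.0055 | rows lin 4.3 rot 0.3 | q6 0.48 -> ~0.53 tilt [-0.001 -0.001 -1.   ] t 10.75
```

View pics/w3.png

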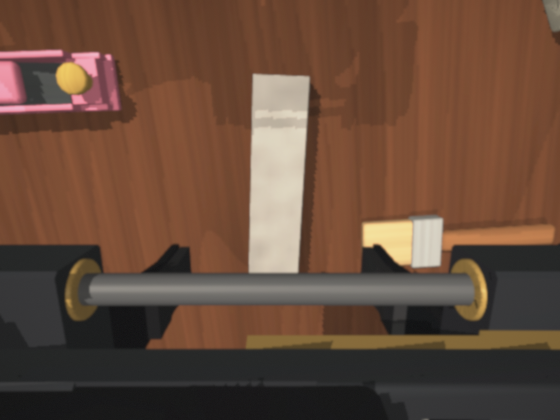

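```bash
python3 -m handwheel '[[0.034,0.001,0.05,0.0055],[0.034,0.001,0.15,0.0055],[0.034,0.001,0.25,0.0055],[0.034,0.001,0.35,0.0055],[0.034,0.001,0.45,0.0055],[0.034,0.001,0.54,0.0055],[0.034,0.001,0.58,0.0055],[0.034,0.001,0.594,0.0055],[0.034,0.001,0.594,0.0055],[0.034,0.001,0.594,0.0055]]' 80
python3 -m handwheel '[[0,0,0,0],[0,0,0,0],[0,0,0,0],[0,0,0,0],[0,0,0,0],[0,0,0,0]]' 40 55
```

```text
time: 11.58
position: [0.5807, 0.3647, 0.0136]
tool_rot: [0.752, 0.659, 0.001, 0.0]
ft_force: [-0.2, -0.1, -0.5]
grip_width: 0.0697
grip_force: 0.0
time: 12.08
position: [0.5792, 0.3652, 0.0132]
tool_rot: [0.752, 0.659, 0.0, -0.0]
ft_force: [-1.4, 0.8, 5.5]
grip_width: 0.0498
grip_force: 55.0
```

```bash
python3 -m handwheel '[[0,0,-0.05,0],[0,0,-0.15,0],[0,0,-0.25,0],[0,0,-0.35,0],[0,0,-0.45,0],[0,0,-0.52,0],[0,0,-0.52,0],[0,0,-0.52,0]]'; python3 go.py 0.526 -0.095 0.17 1.40
```

```text
time: 12.75
position: [0.5797, 0.3648, 0.1691]
tool_rot: [0.752, 0.66, 0.001, 0.0]
ft_force: [0.1, 0.2, -4.8]
grip_width: 0.0491
grip_force: 55.0
row [-1.5431, 0.022, -0.0043] -0.2436 | rows lin 11.1 rot 12.2 | q6 0.53 -> ~-1.74 tilt [ 0.002  0.001 -1.   ] t 12.75
```

```bash
python3 -m handwheel '[[-0.06,0,0,-0.01],[-0.14,0,0,-0.0299],[-0.24,0,0,-0.05],[-0.34,0,0,-0.07],[-0.44,0,0,-0.09],[-0.54,0,0,-0.11],[-0.64,0.01,0,-0.13],[-0.74,0.01,0,-0.15],[-0.84,0.01,0,-0.17],[-0.92,0.015,0,-0.19],[-0.97,0.015,0,-0.21],[-1,0.015,0,-0.23],[-1,0.015,0,-0.2436],[-1,0.015,0,-0.2436]]'; python3 go.py 0.526 -0.095 0.17 1.40
```

```text
time: 13.92
position: [0.5427, 0.066, 0.1657]
tool_rot: [0.085, 0.996, -0.0, -0.003]
ft_force: [-0.6, 0.2, -4.3]
grip_width: 0.0495
grip_force: 55.0
row [-0.0361, -0.5382, -0.0141] -0.0 | rows lin 3.9 rot 0.0 | q6 -1.48 -> ~-1.78 tilt [-0.006  0.    -1.   ] t 13.92
```

```bash
python3 -m handwheel '[[-0.01,-0.08,0,0],[-0.02,-0.2,0,0],[-0.036,-0.32,0,0],[-0.036,-0.43,0,0],[-0.036,-0.51,0,0],[-0.036,-0.538,0,0],[-0.036,-0.538,0,0],[-0.036,-0.538,0,0],[-0.036,-0.538,0,0]]'; python3 - <<'E'
from h import *
c=cam('wrist');save(c,'w4');o=robot.get_obs();print(o['position'],o['tool_rot'])
M=lambda a:np.array([[np.cos(a),-np.sin(a)],[np.sin(a),np.cos(a)]])
b=np.array([.5167,-.1502])
def q(x,y,z): return proj(c,[[*(b+M(-.17)@[x,y]),z]])[0].round().tolist()
print('rim inner',[q(sx*.118,y,.08) for sx in(1,) for y in(-.108,.108)],'case',[q(sx*.111-.002,y,.05) for sx in(1,0) for y in(.033,.099)])
E
python3 go.py 0.526 -0.095 0.065 1.40
```

```text
time: 14.67
position: [0.5275, -0.0925, 0.1674]
tool_rot: [0.085, 0.996, 0.001, -0.001]
ft_force: [0.0, 0.1, -4.6]
grip_width: 0.0497
grip_force: 55.0
[ 0.52768118 -0.09246571  0.16766995] [ 8.47809441e-02  9.96399305e-01  4.54587494e-04 -6.39574132e-04]
rim inner [[73.0, 360.0], [336.0, 359.0]] case [[247.0, 329.0], [320.0, 328.0], [244.0, 209.0], [325.0, 209.0]]
row [0.0036, -0.0095, 0.3422] 0.0002 | rows lin 2.5 rot 0.0 | q6 -1.78 -> ~-1.79 tilt [-0.001  0.001 -1.   ] t 14.72
```

View pics/w4.png

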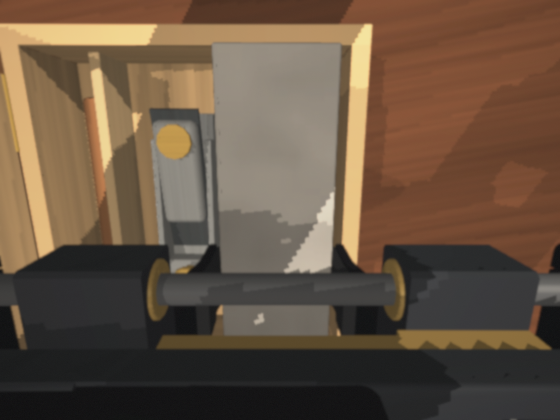

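```bash
python3 -m handwheel '[[0,-0.008,0.04,0],[0,-0.008,0.1,0],[0,-0.008,0.16,0],[0,-0.008,0.22,0],[0,-0.008,0.28,0],[0,-0.008,0.32,0],[0,-0.008,0.325,0],[0,-0.008,0.325,0]]'; python3 -m handwheel '[[0,0,0.005,0],[0,0,0.01,0],[0,0,0.014,0],[0,0,0.014,0],[0,0,0.014,0]]'
```

```text
time: 15.38
position: [0.5273, -0.0951, 0.07]
tool_rot: [0.085, 0.996, 0.0, -0.001]
ft_force: [-0.1, -1.0, -3.0]
grip_width: 0.0495
grip_force: 55.0
time: 15.8
position: [0.5278, -0.0966, 0.0669]
tool_rot: [0.085, 0.996, -0.0, 0.0]
ft_force: [-0.5, -0.1, -4.5]
grip_width: 0.0493
grip_force: 55.0
```

```bash
python3 -m handwheel '[[0,0,0.003,0],[0,0,0.006,0],[0,0,0.008,0],[0,0,0.008,0],[0,0,0.008,0]]'; python3 -m handwheel '[[0,0,0.002,0],[0,0,0.004,0],[0,0,0.004,0],[0,0,0.004,0]]'
```

```text
time: 16.22
position: [0.5275, -0.0965, 0.064]
tool_rot: [0.085, 0.996, 0.0, -0.0]
ft_force: [-0.1, -0.3, -4.1]
grip_width: 0.0494
grip_force: 55.0
time: 16.55
position: [0.5277, -0.0965, 0.0632]
tool_rot: [0.085, 0.996, -0.0, 0.0]
ft_force: [-0.4, 0.1, 0.5]
grip_width: 0.0496
grip_force: 55.0
```

```bash
python3 -m handwheel '[[0,0,0.001,0],[0,0,0.002,0],[0,0,0.002,0]]'; python3 -m handwheel '[[0,0,0,0],[0,0,0,0],[0,0,0,0],[0,0,0,0]]' 64;  python3 -m handwheel '[[0,0,-0.02,0],[0,0,-0.08,0],[0,0,-0.2,0],[0,0,-0.32,0],[0,0,-0.44,0],[0,0,-0.56,0],[0,0,-0.68,0],[0,0,-0.8,0],[0,0,-0.9,0],[0,0,-0.98,0]]'; python3 - <<'E'
from h import *
c=cam('wrist');save(c,'w5');o=robot.get_obs();print(o['position'],o['q'])
E
```

```text
time: 16.8
position: [0.5277, -0.0965, 0.0632]
tool_rot: [0.085, 0.996, -0.0, 0.0]
ft_force: [-2.9, 1.2, 6.4]
grip_width: 0.0493
grip_force: 55.0
time: 17.13
position: [0.5279, -0.0966, 0.0622]
tool_rot: [0.085, 0.996, -0.0, 0.0]
ft_force: [0.1, -0.1, 0.3]
grip_width: 0.0552
grip_force: 0.0
time: 17.97
position: [0.5279, -0.0965, 0.3598]
tool_rot: [0.085, 0.996, -0.001, 0.002]
ft_force: [0.1, -0.5, -0.3]
grip_width: 0.0556
grip_force: 0.0
[ 0.53013446 -0.0973797   0.36423615] [-3.89066843e-01  2.70411315e-01  1.47157274e+00 -2.91949535e-05
  1.38668517e+00 -1.78940626e+00]
```

View pics/w5.png

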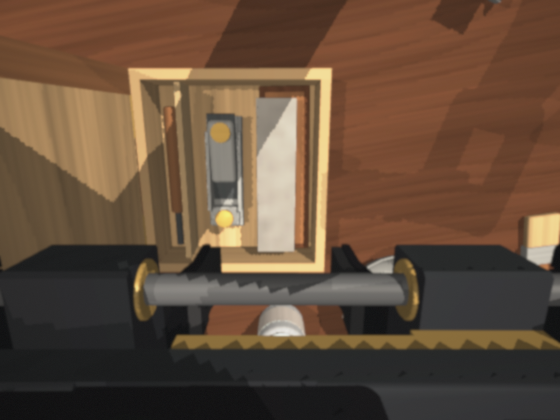

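The wrist view shows the plane standing at (172, 224) between the till and the case. The stone is flat on the case at (175, 277), both inside the rim. Next is the lid.

```bash
python3 go.py 0.4803 -0.3621 0.37 -0.17; python3 -m handwheel '[[0,-0.05,-0.02,0.0199],[0,-0.1,-0.02,0.04],[0,-0.1,-0.02,0.06],[0,-0.1,-0.02,0.08],[0,-0.1,-0.02,0.1],[0,-0.1,-0.02,0.12],[0,-0.1,-0.02,0.14],[0,-0.1,-0.02,0.16],[0,-0.1,-0.02,0.18],[0,-0.1,-0.02,0.2],[0,-0.1,-0.02,0.22],[0,-0.1,-0.02,0.24],[0,-0.1,-0.02,0.25],[0,-0.1,-0.02,0.25]]' 0 30;  python3 go.py 0.4803 -0.3621 0.37 -0.17
```

```text
row [0.0138, -0.8978, -0.0168] 0.2499 | rows lin 6.5 rot 12.6 | q6 -1.79 -> ~-0.68 tilt [ 0.012 -0.005 -1.   ] t 18.02
time: 19.18
position: [0.5222, -0.1259, 0.3621]
tool_rot: [0.765, 0.644, -0.0, -0.0]
ft_force: [-0.0, -0.7, 0.4]
grip_width: 0.0001
grip_force: 0.0
row [-0.7996, -0.0028, -0.0263] -0.0003 | rows lin 5.8 rot 0.0 | q6 -0.27 -> ~-0.68 tilt [-0.  0. -1.] t 19.18
```

```bash
python3 -m handwheel '[[-0.1,0,-0.026,0],[-0.22,0,-0.026,0],[-0.34,0,-0.026,0],[-0.46,0,-0.026,0],[-0.58,0,-0.026,0],[-0.7,0,-0.026,0],[-0.8,-0.002,-0.026,0],[-0.8,-0.002,-0.026,0],[-0.8,-0.002,-0.026,0],[-0.8,-0.002,-0.026,0]]'; python3 - <<'E'
from h import *
o=robot.get_obs();print(o['position'],o['time'])
a=-.17;M=np.array([[np.cos(a),-np.sin(a)],[np.sin(a),np.cos(a)]])
p=M.T@(o['position'][:2]-[.5167,-.1502]);print('box',p)
r=.225
for th in [1.76,1.6,1.45,1.3,1.15,1,.9,.8,.7,.6,.5,.4,.3,.2,.15,.1,.05,0]:
    y=-.12+r*np.cos(th)-.014*np.sin(th)-.010; z=.08+r*np.sin(th)+.014*np.cos(th)+.008
    print(th,'y %.3f z %.3f'%(y,z),'row x %.3f z %.3f'%((y-p[1])/.3,-(z-o['position'][2])/.3))
E
```

```text
time: 20.02
position: [0.4809, -0.3618, 0.3697]
tool_rot: [0.765, 0.645, 0.0, -0.001]
ft_force: [0.2, 0.3, -0.2]
grip_width: 0.0001
grip_force: 0.0
[ 0.48088709 -0.36176332  0.3696879 ] 20.0167
box [ 0.00049612 -0.2145725 ]
1.76 y -0.186 z 0.306 row x 0.095 z 0.211
1.6 y -0.151 z 0.312 row x 0.213 z 0.191
1.45 y -0.117 z 0.313 row x 0.326 z 0.189
1.3 y -0.083 z 0.309 row x 0.438 z 0.204
1.15 y -0.051 z 0.299 row x 0.546 z 0.235
1 y -0.020 z 0.285 row x 0.648 z 0.283
0.9 y -0.001 z 0.273 row x 0.712 z 0.322
0.8 y 0.017 z 0.259 row x 0.771 z 0.368
0.7 y 0.033 z 0.244 row x 0.825 z 0.420
0.6 y 0.048 z 0.227 row x 0.875 z 0.477
0.5 y 0.061 z 0.208 row x 0.918 z 0.538
0.4 y 0.072 z 0.189 row x 0.955 z 0.604
0.3 y 0.081 z 0.168 row x 0.985 z 0.673
0.2 y 0.088 z 0.146 row x 1.008 z 0.744
0.15 y 0.090 z 0.135 row x 1.017 z 0.781
0.1 y 0.092 z 0.124 row x 1.024 z 0.818
0.05 y 0.094 z 0.113 row x 1.029 z 0.855
0 y 0.095 z 0.102 row x 1.032 z 0.892
```

```bash
python3 -m handwheel '[[0,0,0.07,0],[0,0,0.14,0],[0,0,0.2,0],[0,0,0.21,0],[0.05,0,0.21,0],[0.09,0,0.21,0],[0.12,0,0.207,0],[0.15,0,0.202,0],[0.18,0,0.197,0],[0.21,0,0.191,0],[0.24,0,0.19,0],[0.27,0,0.189,0],[0.3,0,0.189,0],[0.326,0,0.189,0]]'; python3 -m handwheel '[[0.03,0,0.003,0],[0.06,0,0.007,0],[0.09,0,0.011,0],[0.112,0,0.015,0],[0.14,0,0.023,0],[0.17,0,0.031,0],[0.2,0,0.04,0],[0.22,0,0.046,0]]'
```

```text
time: 21.18
position: [0.4982, -0.2653, 0.3138]
tool_rot: [0.765, 0.644, 0.0, 0.001]
ft_force: [-0.8, -3.4, 1.2]
grip_width: 0.001
grip_force: 1.7
time: 21.85
position: [0.5092, -0.1997, 0.2989]
tool_rot: [0.765, 0.644, 0.0, -0.0]
ft_force: [1.5, -2.4, 0.1]
grip_width: 0.0006
grip_force: 1.3
```

```bash
python3 -m handwheel '[[0.034,0,0.014,0],[0.068,0,0.03,0],[0.102,0,0.048,0],[0.134,0,0.067,0],[0.166,0,0.087,0],[0.196,0,0.11,0],[0.225,0,0.133,0],[0.252,0,0.158,0],[0.279,0,0.185,0],[0.305,0,0.213,0],[0.329,0,0.242,0],[0.35,0,0.272,0],[0.372,0,0.303,0],[0.391,0,0.335,0],[0.409,0,0.369,0],[0.409,0,0.369,0],[0.409,0,0.369,0]]'; python3 - <<'E'
from h import *
c=cam('side');save(c,'s2')
o=robot.get_obs();print(o['position'],o['ft_force'])
E
```

```text
time: 23.27
position: [0.5284, -0.0792, 0.1875]
tool_rot: [0.765, 0.644, -0.001, -0.002]
ft_force: [-0.2, 0.6, -0.5]
grip_width: 0.0006
grip_force: 0.0
[ 0.52897995 -0.07965531  0.18816964] [ 0.17947942 -0.64849036  0.20351491]
```

View pics/s2.png

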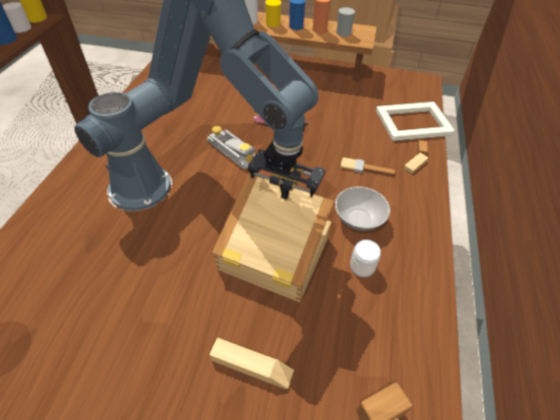

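The side view shows the lid about 25° open at (225, 275), with the fingertips on its outer face at (190, 287). I carry on slowly.

```bash
python3 -m handwheel '[[0.005,0,0.012,0],[0.01,0,0.024,0],[0.016,0,0.036,0],[0.02,0,0.047,0],[0.025,0,0.058,0],[0.03,0,0.069,0],[0.035,0,0.082,0],[0.04,0,0.095,0],[0.044,0,0.11,0],[0.049,0,0.125,0],[0.053,0,0.14,0],[0.056,0,0.153,0],[0.059,0,0.165,0],[0.062,0,0.177,0],[0.065,0,0.19,0],[0.067,0,0.202,0],[0.069,0,0.214,0],[0.07,0,0.222,0],[0.071,0,0.23,0]]'; python3 -m handwheel '[[0,0,0.005,0],[0.001,0,0.01,0],[0.002,0,0.015,0],[0.003,0,0.02,0],[0.003,0,0.025,0],[0.004,0,0.03,0],[0.004,0,0.035,0],[0.005,0,0.04,0],[0.005,0,0.044,0],[0.005,0,0.048,0],[0.005,0,0.048,0]]'
```

```text
time: 24.9
position: [0.5333, -0.0589, 0.1195]
tool_rot: [0.765, 0.644, 0.0, -0.0]
ft_force: [1.4, 0.1, 1.6]
grip_width: 0.0003
grip_force: 0.6
time: 25.82
position: [0.5335, -0.0576, 0.1051]
tool_rot: [0.765, 0.644, -0.0, -0.0]
ft_force: [1.1, 0.1, 0.5]
grip_width: 0.0002
grip_force: 0.0
```

```bash
python3 -m handwheel '[[0,0,0.002,0],[0,0,0.004,0],[0,0,0.006,0],[0,0,0.008,0],[0,0,0.009,0],[0,0,0.009,0]]'; python3 -m handwheel '[[0,0,0.001,0],[0,0,0.002,0],[0,0,0.003,0],[0,0,0.004,0],[0,0,0.004,0],[0,0,0.004,0]]'
```

```text
time: 26.32
position: [0.5337, -0.0577, 0.1027]
tool_rot: [0.765, 0.644, -0.0, 0.0]
ft_force: [-0.3, -0.8, 0.5]
grip_width: 0.0004
grip_force: 0.0
time: 26.82
position: [0.5337, -0.0577, 0.1024]
tool_rot: [0.765, 0.644, 0.0, 0.0]
ft_force: [-2.1, 0.7, 7.1]
grip_width: 0.0005
grip_force: 3.5
```

```bash
python3 -m handwheel '[[0,0,0.001,0],[0,0,0.002,0],[0,0,0.003,0],[0,0,0.003,0],[0,0,0.003,0]]'; python3 -m handwheel '[[0,0,-0.02,0],[0,0,-0.1,0],[0,0,-0.2,0],[-0.0,0,-0.35,0],[0,0,-0.5,0],[0,0,-0.6,0],[0,0,-0.6,0],[0,0,-0.6,0]]'; python3 - <<'E'
from h import *
a=-.17;M=np.array([[np.cos(a),-np.sin(a)],[np.sin(a),np.cos(a)]])
c=cam('side');cv2.imwrite('pics/s3.png',cv2.resize(c['frame'][170:310,190:390,::-1],None,fx=4,fy=4,interpolation=cv2.INTER_CUBIC))
for z in(.08,.094):
  P=[[*(np.array([.5167,-.1502])+M@[x,.13]),z] for x in(.13,-.13)];print(z,((proj(c,P)-[190,170])*4).round().tolist())
E
```

```text
time: 27.23
position: [0.5338, -0.0577, 0.1023]
tool_rot: [0.765, 0.644, 0.0, 0.0]
ft_force: [-3.0, 2.0, 12.5]
grip_width: 0.0008
grip_force: 6.5
time: 27.9
position: [0.5352, -0.0582, 0.2834]
tool_rot: [0.765, 0.644, 0.002, 0.003]
ft_force: [0.0, 0.0, -1.6]
grip_width: 0.0005
grip_force: 0.0
0.08 [[567.0, 198.0], [252.0, 92.0]]
0.094 [[569.0, 186.0], [251.0, 80.0]]
```

View pics/s3.png

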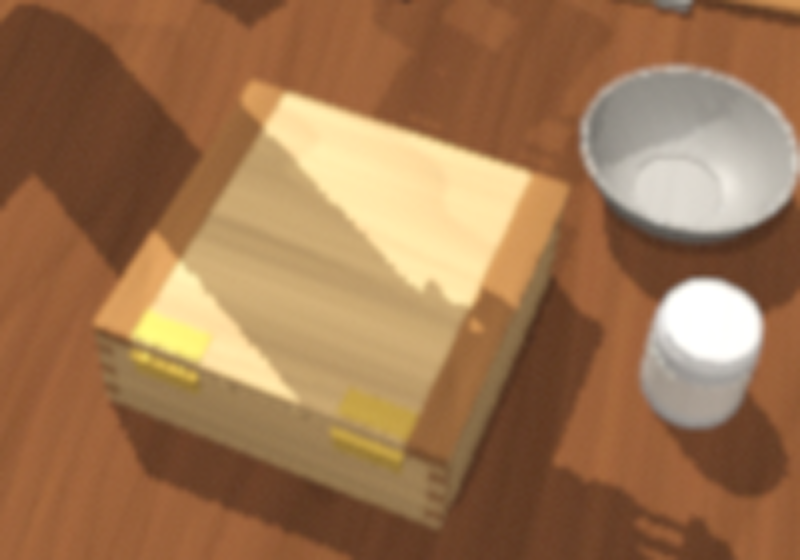

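The lid is fully shut: its front corners are at (569,186) and (251,80), as predicted for a shut lid, and the bowl and tin have not moved.

```bash
python3 -c "
from rig import job; print(job.hand_in())"
```

```text
the job is handed in; nothing more can be done
None
```

The plane stands on its sole in the well, the oilstone lies flat on the case, the lid is fully shut, and the job was handed in at about 28 s; no verdict came back.

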